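Prop open the condiment chest and load it

ROBOT

A 7-joint arm with a two-finger parallel gripper is mounted at the origin on the work surface. World frame = base frame: x ahead of the robot, y to its left, z up, the work surface at z = 0. Lengths are in m, angles in rad, forces in N, time in s.
With the tool pointing down it reaches from about 0.4 to 0.85 m from the base axis. Payload 4.5 kg.
Tool frame: the origin (TCP) lies at the very end of the fingers, on their centre line; the grasp point (between the pads) lies 19 mm behind it (tcp_to_grasp is the z of the grasp point in the tool frame, in m); z points along the fingers, y is the line along which they close (so a half turn about z gives the same grasp; the last joint's range is limited). The gripper opens to 88 mm and grips with 3 to 60 N. Pads are 18 mm wide; open, the fingers measure 123 mm over their backs; the gripper's body (75 mm by 187 mm) begins 45 mm behind the grasp point.
Start: joints at [-1.269, 0.689, -0.195, 1.565, 0.157, 0.902, -0.215], TCP at [0.165, 0.603, 0.239] pointing down, gripper open.
Joint ranges: [-3.01, 3.01], [-0.46, 2.08], [-1.47, 1.51], [0.13, 2.56], [-1, 4.14], [0.04, 2.09], [-2.66, 2.66]. Speed limits (rad/s): [2.57, 2.57, 3.14, 3.14, 3.14, 3.14, 3.14].

INTERFACE

Orientations are given as a unit quaternion [x, y, z, w].
In Python, from plant import * gives the robot as it stands. The module is installed in compiled form; this text tells all that it offers.
- The arm moves only by the shell command python3 -m jog 'ROWS' [OPENING] [FORCE]. ROWS is JSON, a list that holds one entry, the list of rows, each a list of 6 numbers: the shift along the tool's x, y, z in m, then the turn, a rotation vector about the tool's x, y, z in rad. In form: [[[dx, dy, dz, ax, ay, az], ...]]. A call has 1 to 12 rows; each row shifts and turns the commanded pose from where the row before left it, along the tool's axes as they then stand; what a row does not reach is not made up. A row lasts 1/8 s, in which the tool goes at most 62.5 mm and 10.7 degrees, less where a joint would pass 70% of its speed; a pose out of reach is approached as far as the arm can. A call with a gripper value outside its range is refused whole. OPENING is the finger opening in m, from 0 to 0.0881, set as the call begins (- or left out, the last holds). The fingers move at their own pace and stop on an object; FORCE is the grip in N (left out, the last holds). Time passes only in rows, so rows that do not move let the fingers close. It gives the time, the measured TCP pose, the force, the opening and the grip force at its end, in the units of the state.
- get_state(): the state, without advancing time (a new reading comes with each control period).
- snapshot(name): name is "side" or "top" or "wrist"; returns a dict with "frame" (480x640x3 uint8, red, green, blue), "mtx" (3x3 intrinsics, pixels), "xyz" and "orientation" of the camera in the world; the wrist camera has in their place "mount" (4x4, takes a point from camera to tool coordinates, whose origin is the TCP and whose axes are the flange's). Camera axes: x right, y down, z forward; pixel columns grow to the right and rows downward; lengths in m; the calibration is good to about 2 mm. A picture is of the moment at which its call begins: read the wrist's pose just before it. There is no depth.
- finish_job(): hands the job in; it is judged then, once.
The state is a dict: "clock": time; "q": joint angles; "qd": joint speeds; "joint_torque": joint torques, N m; "tool_pos": TCP position; "eef_rot": TCP orientation; "contact_force": force on the tool from outside, world axes, zero at the start; "moment": the same for the moment, N m; "opening": opening from 0.0 (shut) to 1.0 (fully open); "finger_force": force on a finger pad.
Only numpy, scipy, OpenCV 4.12 (cv2) and the standard library are available. Lean on these libraries where they do the work, as an engineer would, in place of code of your own. Each camera call takes 0.05 s, during which the arm holds its last target. There are 200 camera calls.

TASK

Get the condiment chest ready for service: swing its green lid up by the black bar and back past upright until it leans there by itself, flip the red-handled stay up to its stop, and lower the lid so that it rests on the stay. Only with the lid propped on the stay, stand every white crock upright on the chest's floor, and slide the chill control's black grip on the grey console to the yellow marker. Leave the lid propped, and do not knock over or push away the jars, tin and mug.

Things in the scene. Friction and masses are not known exactly. Their poses are not given: they have to be found in the camera images.
- chest: open-topped aluminium chest fixed to the table, 300 (its x) by 220 (its y) by 85 mm tall, walls and floor 6 mm thick. Origin at the centre of its underside; the lid's hinge runs along its x axis on the +y rim, the lid's bar is on the -y side
- lid (a joint): angle (rad) of the green lid: 0 shut, grows as it is lifted, stop at 1.85 (leaning back past upright, where gravity keeps it); it falls shut freely from below about 1.5. Panel 300 x 220 x 10 mm, 0.35 kg, almost no friction. Resting on the raised stay it reads about 1.25
- lid_hinge (a point): point on the lid's hinge line, midway along it, 86 mm above the table at the chest's +y rim; its axes turn with the lid; the underside of the lid's panel contains this line
- lid_bar (a point): middle of the lid's black round grip bar: 12 mm diameter, 120 mm long, parallel to the hinge, 260 mm from the hinge line in the plane of the lid and 5 mm to the outer side of the lid's underside (in the lid's axes: 0, -260, +5 mm). The bar stands 40 mm clear of the panel's free edge on two arms 110 mm apart, so fingers can straddle it
- stay (a joint): angle (rad) of the stay: 0 lying flat across the chest under the lid, grows as its free end rises, stop at 1.75 (10 degrees past upright, where its weight keeps it). Steel rod 10 mm thick, 130 mm from pivot to free end, 0.07 kg, nearly frictionless
- stay_hinge (a point): the stay's pivot: in the chest's frame at x +115, y +65, z 77 mm; the axis runs along the chest's y. The flat stay points from here to the chest's -x
- stay_grip (a point): grip point on the stay's red crosswise handle: a round bar 12 mm in diameter along the chest's y (parallel to the pivot axis), running from the rod's free end 48 mm towards the chest's -y; this point is on it, 130 mm from the pivot axis and 30 mm to the -y side of the rod, and 77 mm above the table when flat
- crock1: white round condiment crock with a blue band and a black knob lid (one rigid piece): body 60 mm diameter, 44 mm tall, topped by an upright cylindrical knob 24 mm diameter, 30 mm tall (74 mm in all), 0.13 to 0.25 kg. Origin at the centre of its underside, z up. May be absent
- crock2: white round condiment crock with a blue band and a black knob lid (one rigid piece): body 60 mm diameter, 44 mm tall, topped by an upright cylindrical knob 24 mm diameter, 30 mm tall (74 mm in all), 0.13 to 0.25 kg. Origin at the centre of its underside, z up. May be absent
- crock3: white round condiment crock with a blue band and a black knob lid (one rigid piece): body 60 mm diameter, 44 mm tall, topped by an upright cylindrical knob 24 mm diameter, 30 mm tall (74 mm in all), 0.13 to 0.25 kg. Origin at the centre of its underside, z up. May be absent
- crock4: white round condiment crock with a blue band and a black knob lid (one rigid piece): body 60 mm diameter, 44 mm tall, topped by an upright cylindrical knob 24 mm diameter, 30 mm tall (74 mm in all), 0.13 to 0.25 kg. Origin at the centre of its underside, z up. May be absent
- console: grey console fixed to the table, 220 (its x) by 100 by 30 mm tall, with a slot along its x axis in the middle of its top. Origin at the centre of its underside
- fader (a joint): position (m) of the black sliding grip along the slot: 0 at the -x end, 0.12 at the +x end, where the grip's centre is at console x -60 mm + this value. It takes about 1.5 N to slide and stays where it is left
- fader_top (a point): centre of the top of the black sliding grip, 69 mm above the table; the grip is 20 mm along the track, 28 mm across and 38 mm tall
- mark: yellow marker fixed on the console beside the slot, 6 mm (along the track) by 20 by 8 mm tall, 34 mm to the +y side of the slot; origin at its underside's centre, on the console's top, axes as the console's. The grip belongs level with it: the same place along the console's x
- tin: low round food tin with an orange label, 64 mm diameter, 40 mm tall, standing among the crocks; not to be loaded. Origin at the centre of its underside
- shaker_red: bystander: spice jar with red label and black cap, 54 mm diameter, 160 mm tall. Origin at the centre of its underside
- mug: bystander: blue mug, 80 mm diameter, 90 mm tall. Origin at the centre of its underside
- jar_low: bystander: small clear jar with yellow label and green cap, 50 mm diameter, 44 mm tall, near the crocks. Origin at the centre of its underside
Things that resemble listed ones, but are neither listed nor needed, are in the scene too. What is shaped like the crock4 but brown or pink is not meant.

How it is judged:
By the outcome, as a careful person would: the job done as asked, in the order asked, and still so for the second after the job is handed in, with the robot touching nothing.
Of crock1, crock2, crock3, crock4 only 2 to 4 are there at a start; the rules pass over those that are not, and their reading is None.
At some moment in a run one of crock1, crock2, crock3, crock4 may be knocked a few centimetres aside while the robot is not near it.
It also fails if it takes over 210 s, if anything falls off the work surface, if the arm or the gripper's body presses on something with over 40 N, if the wrist force passes 120 N, or if a joint passes its speed limit or range.

## Working session

There is one attempt and no reset: what is moved stays moved. The work goes in short steps, Python scripts to look and compute and a shell command to move; the robot and the scene stay as the last step left them, time stands still between calls to the robot, and variables do not carry over. Pictures are saved under pics/ and viewed, at most 14 in all, crops included, and the job is handed in when it is done.

```bash
mkdir -p pics; cat > h.py <<'E'
import numpy as np, cv2, json
from scipy.spatial.transform import Rotation as R
from plant import *
def snap(n,f):
    st=get_state(); s=snapshot(n); cv2.imwrite('pics/'+f+'.png',cv2.cvtColor(s['frame'],cv2.COLOR_RGB2BGR))
    if n=='wrist':
        T=np.eye(4);T[:3,:3]=R.from_quat(st['eef_rot']).as_matrix();T[:3,3]=st['tool_pos'];C=T@np.array(s['mount'])
    else:
        C=np.eye(4);o=np.array(s['orientation']);C[:3,:3]=R.from_quat(o).as_matrix() if o.size==4 else o.reshape(3,3);C[:3,3]=s['xyz']
    np.savez('pics/'+f+'.npz',K=s['mtx'],C=C); return s
def cam(f):
    d=np.load('pics/'+f+'.npz');return d['K'],d['C']
def px2w(f,u,v,z):
    K,C=cam(f);r=C[:3,:3]@np.linalg.solve(K,[u,v,1.]);return C[:3,3]+r*(z-C[2,3])/r[2]
def w2px(f,p):
    K,C=cam(f);c=C[:3,:3].T@(np.array(p)-C[:3,3]);q=K@c;return q[:2]/q[2]
E
python3 - <<'E'
from h import *
print(get_state())
for n in ('top','side'):
    s=snap(n,n+'0');print(n,s['mtx'],s['xyz'],s['orientation'])
E
```

```text
{'clock': 0.0, 'q': array([-1.26921015,  0.68999065, -0.19455176,  1.56633514,  0.15728956,
        0.90249554, -0.21509914]), 'qd': array([ 6.45841210e-05, -1.83238968e-03,  1.45970285e-03, -8.63946528e-04,
       -7.40914465e-04, -8.70370246e-05, -2.66822509e-04]), 'joint_torque': array([-6.25281627e-04, -5.27553713e+01, -1.26732621e+00, -1.53431797e+01,
       -5.26981009e-02,  6.30484748e-03,  1.67551598e-04]), 'tool_pos': array([0.1652315 , 0.60210936, 0.2379092 ]), 'eef_rot': array([ 1.33440384e-01,  9.91056417e-01, -9.15058058e-04, -7.28002541e-05]), 'contact_force': array([0.92929678, 1.1139889 , 0.60411317]), 'moment': array([-0.03116465, -0.03474237, -0.03373493]), 'finger_force': 0.0, 'opening': 1.004418486716551}
top [[438.08418736   0.         318.93402871]
 [  0.         438.08418736 228.88766084]
 [  0.           0.           1.        ]] [ 0.34195603 -0.02667788  1.24119774] [ 0.70302654 -0.70130468  0.08179454 -0.08505929]
side [[558.25172987   0.         317.71244528]
 [  0.         558.25172987 241.29634396]
 [  0.           0.           1.        ]] [ 0.10703724 -0.96188514  1.14900357] [ 0.89135895 -0.2371155   0.09108772 -0.3754444 ]
```

View pics/top0.png

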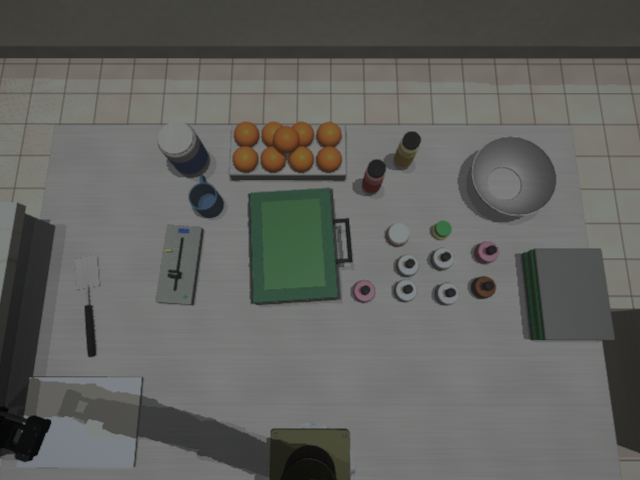

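View pics/side0.png

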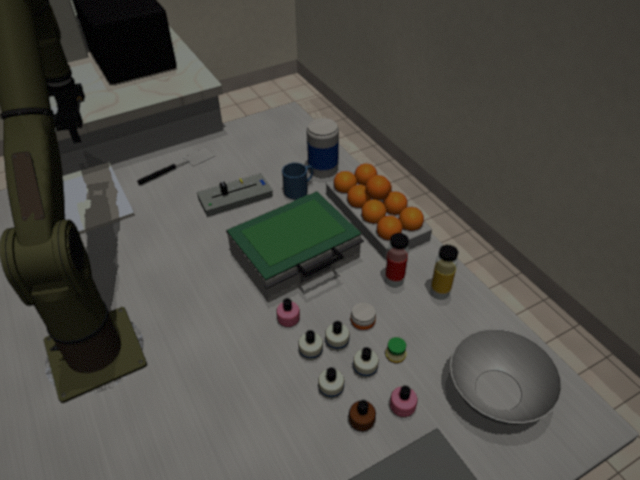

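The top view shows four white crocks at about (407,265), (442,259), (405,291) and (447,294). Lookalikes are pink at (364,291) and (487,252), brown at (484,287), and the tin at (398,234). The lid bar is at (345,240) and the fader grip at (175,273), with the yellow marker near (168,250). I'll enlarge both regions.

```bash
python3 - <<'E'
import cv2
a=cv2.imread('pics/top0.png')
cv2.imwrite('pics/c1.png',cv2.convertScaleAbs(cv2.resize(a[180:310,345:505],(800,650)[:2],interpolation=cv2.INTER_CUBIC)[:600],alpha=1.2))
cv2.imwrite('pics/c2.png',cv2.convertScaleAbs(cv2.resize(a[180:310,150:360],None,fx=3.8,fy=3.8,interpolation=cv2.INTER_CUBIC),alpha=1.4))
E
```

```text
(no output)
```

View pics/c1.png

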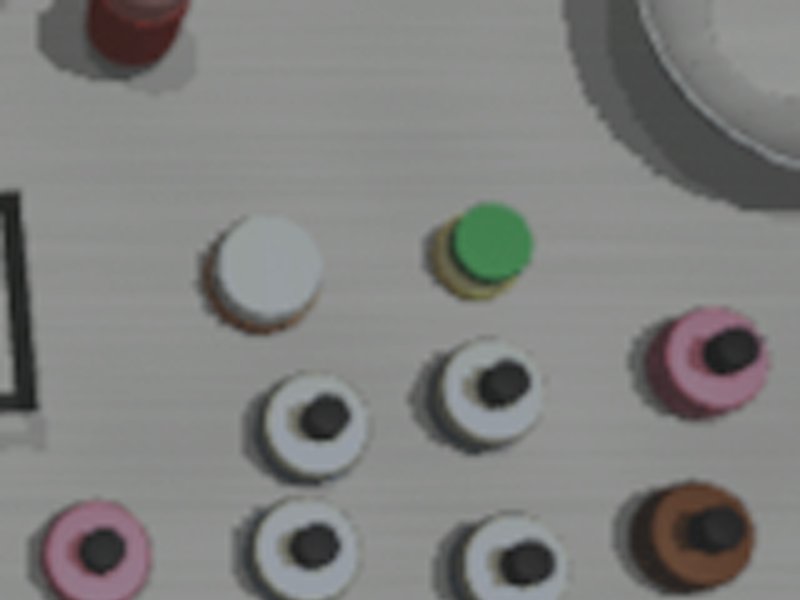

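View pics/c2.png

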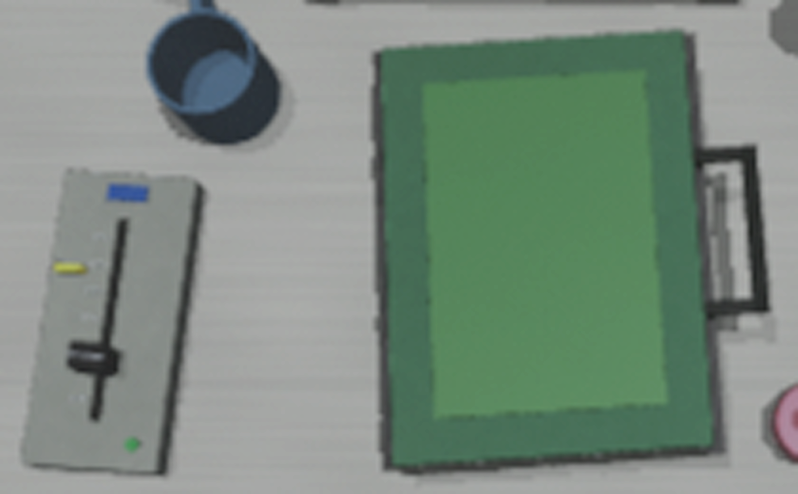

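Crop c1 (5x) shows the four white crocks' black knobs at (325,417), (505,383), (315,545) and (527,563). Crop c2 (3.8x) shows the bar running from (755,150) to (767,310), the lid corners, the marker at (70,268) and the grip at (93,355).

```bash
python3 - <<'E'
from h import *
np.set_printoptions(precision=4,suppress=True)
A=lambda c:((c[0]+.5)/5-.5+345,(c[1]+.5)/5-.5+180)
B=lambda c:((c[0]+.5)/3.8-.5+150,(c[1]+.5)/3.8-.5+180)
for n,c in dict(k1=(325,417),k2=(505,383),k3=(315,545),k4=(527,563),pink=(102,551),pink2=(732,351),brown=(716,529)).items(): print(n,px2w('top0',*A(c),.074)[:2])
print('tin',px2w('top0',*A((270,267)),.04)[:2],'jar',px2w('top0',*A((493,242)),.044)[:2])
L=np.array([px2w('top0',*B(c),.096)[:2] for c in [(383,50),(688,33),(717,453),(392,468)]]);print(L)
print('sizes',np.linalg.norm(L-np.roll(L,-1,0),axis=1),'yaw',np.arctan2(*(L[0]-L[3])[::-1]),np.arctan2(*(L[1]-L[2])[::-1]),'cen',L.mean(0))
b=[px2w('top0',*B(c),.094)[:2] for c in [(755,150),(767,310)]];print('bar',b,np.mean(b,0),np.arctan2(*(b[0]-b[1])[::-1]))
print('mark',px2w('top0',*B((70,268)),.038)[:2],'fader',px2w('top0',*B((93,353)),.069)[:2])
C=np.array([px2w('top0',*B(c),.030)[:2] for c in [(66,170),(200,183),(163,470),(25,462)]]);print(C,C.mean(0),np.linalg.norm(C-np.roll(C,-1,0),axis=1),np.arctan2(*(C[0]-C[3])[::-1]),np.arctan2(*(C[1]-C[2])[::-1]))
print('slot',[px2w('top0',*B(c),.03)[:2] for c in [(123,222),(95,418)]])
print('mug',px2w('top0',*B((200,62)),.09)[:2]); print('side px of bar', w2px('side0',[*np.mean(b,0),.091]))
print('R',R.from_quat(get_state()['eef_rot']).as_matrix())
E
```

```text
k1 [ 0.5294 -0.2648]
k2 [ 0.5482 -0.3626]
k3 [ 0.4609 -0.2564]
k4 [ 0.4517 -0.368 ]
pink [ 0.4574 -0.1434]
pink2 [ 0.566  -0.4864]
brown [ 0.4699 -0.4694]
tin [ 0.62   -0.2447] jar [ 0.6337 -0.3697]
[[ 0.7196  0.1675]
 [ 0.7328 -0.0529]
 [ 0.4318 -0.0717]
 [ 0.4211  0.1495]]
sizes [0.2208 0.3016 0.2214 0.299 ] yaw 0.06009945728336416 0.062223299428788945 cen [0.5763 0.0481]
bar [array([ 0.6459, -0.1004]), array([ 0.5307, -0.1073])] [ 0.5883 -0.1038] 0.05968532844794404
mark [0.57   0.4011] fader [0.5029 0.3687]
[[0.6463 0.4133]
 [0.6365 0.3118]
 [0.4238 0.3246]
 [0.4292 0.4246]] [0.534  0.3685] [0.1019 0.213  0.1002 0.2174] -0.05196474785701872 -0.05988210687579086
slot [array([0.6064, 0.3673]), array([0.4609, 0.3766])]
mug [0.7122 0.3009]
side px of bar [323.245  265.9247]
R [[-0.9644  0.2645 -0.0003]
 [ 0.2645  0.9644 -0.0016]
 [-0.0001 -0.0016 -1.    ]]
```

```bash
cat >> h.py <<'E'
def plan(x,y,z,phi=None):
    "tool down, tool x at heading phi (deg); prints turn, then shift in the turned tool frame"
    st=get_state();p=np.array(st['tool_pos']);M=R.from_quat(st['eef_rot'])
    if phi is None: G=M
    else:
        c,s=np.cos(np.radians(phi)),np.sin(np.radians(phi));G=R.from_matrix(np.array([[c,s,0],[s,-c,0],[0,0,-1]]))
    rv=(M.inv()*G).as_rotvec();d=G.inv().apply(np.array([x,y,z])-p)
    print('turn',np.round(rv,3),'n',int(np.ceil(np.linalg.norm(rv)/.18)),'| shift mm',np.round(d*1e3,1),'n',int(np.ceil(np.linalg.norm(d)/.06)))
def st():
    s=get_state();M=R.from_quat(s['eef_rot']).as_matrix()
    print('t %.1f'%s['clock'],'p',np.round(s['tool_pos'],4),'phi %.1f'%np.degrees(np.arctan2(M[1,0],M[0,0])),'F',np.round(s['contact_force'],1),'op %.1fmm'%(s['opening']*88.1),'ff %.1f'%s['finger_force'],'q',np.round(s['q'],2))
E
python3 -c "
from h import *
plan(.586,-.102,.25,183.5)"
```

```text
turn [-0.002 -0.    -0.329] n 2 | shift mm [-376.9 -728.5  -12. ] n 14
```

```bash
python3 -m jog '[[[0,0,0,-0.001,0,-0.165],[0,0,0,-0.001,0,-0.164],[-0.026,-0.05,-0.002,0,0,0],[-0.027,-0.052,-0.002,0,0,0],[-0.027,-0.052,-0.002,0,0,0],[-0.027,-0.052,-0.002,0,0,0],[-0.027,-0.052,-0.002,0,0,0],[-0.027,-0.052,-0.002,0,0,0],[-0.027,-0.052,0,0,0,0]]]' 0.05
python3 -m jog '[[[-0.027,-0.052,0,0,0,0],[-0.027,-0.052,0,0,0,0],[-0.027,-0.052,0,0,0,0],[-0.027,-0.052,0,0,0,0],[-0.027,-0.052,0,0,0,0],[-0.027,-0.052,0,0,0,0],[-0.027,-0.052,0,0,0,0],[0,0,0,0,0,0]]]'
python3 - <<'E'
from h import *
st();snap('wrist','w1');print(w2px('w1',[.588,-.104,.091]),w2px('w1',[.585,-.1016,.091]))
plan(.586,-.102,.15,183.5)
E
```

```text
clock: 1.23
tool_pos: [0.3759, 0.2512, 0.2501]
eef_rot: [-0.031, 1.0, 0.001, 0.0]
contact_force: [1.2, 1.2, -0.2]
opening: 0.566
finger_force: 0.0
clock: 2.22
tool_pos: [0.5871, -0.1052, 0.2483]
eef_rot: [-0.026, 1.0, -0.001, 0.0]
contact_force: [1.2, 1.2, 0.0]
opening: 0.567
finger_force: 0.0
t 2.2 p [ 0.5871 -0.1052  0.2483] phi -177.0 F [1.2 1.2 0. ] op 49.9mm ff 0.0 q [ 0.31  0.65 -0.36  1.64  0.28  0.9   1.46]
[324.92764332 217.65721758] [328.05255378 214.2447284 ]
turn [ 0.002 -0.001 -0.005] n 1 | shift mm [ 0.1 -0.6 98.5] n 2
```

View pics/w1.png

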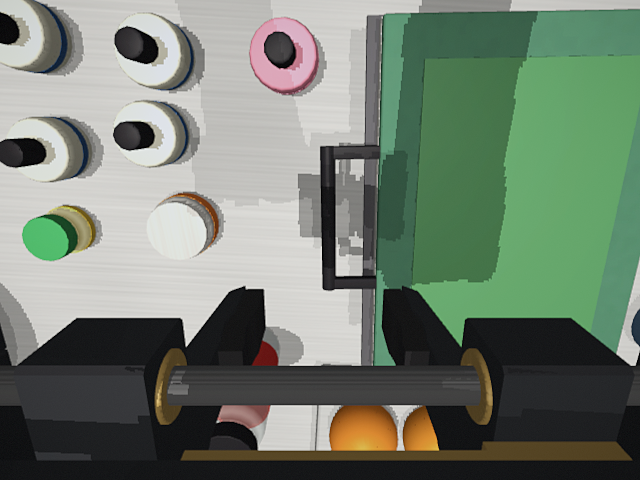

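The wrist view shows the bar's centreline from (326,150) to (330,286), which matches the expected (328,214). I'll descend and grip.

```bash
python3 -m jog '[[[0,0.003,0.03,0,0,0],[0,0,0.04,0,0,0],[0,0,0.04,0,0,0],[0,0,0.03,0,0,0],[0,0,0.02,0,0,0],[0,0,0.016,0,0,0],[0,0,0,0,0,0]]]' 0.03
python3 -m jog '[[[0,0,0,0,0,0],[0,0,0,0,0,0],[0,0,0,0,0,0],[0,0,0,0,0,0]]]' 0.0 15
python3 - <<'E'
from h import *
st()
# arc: bar grasp positions in tool frame (tool y ~ +chest y, z down), increments per 0.1 rad equal steps from th0 = 0
p=lambda t:np.array([-.26*np.cos(t)-.005*np.sin(t),-.26*np.sin(t)-.005*np.cos(t)+0])
p=lambda t:np.array([-.26*np.cos(t)-.005*np.sin(t), -(.26*np.sin(t)+.005*np.cos(t))])
t=np.linspace(0,1.85,19);print(np.round(np.diff([p(x) for x in t],axis=0)*1e3,1).tolist())
E
```

```text
clock: 3.15
tool_pos: [0.585, -0.0944, 0.0726]
eef_rot: [-0.031, 1.0, 0.001, -0.001]
contact_force: [0.4, -0.2, 0.4]
opening: 0.338
finger_force: 0.0
clock: 3.65
tool_pos: [0.5865, -0.1014, 0.0745]
eef_rot: [-0.028, 1.0, -0.003, 0.001]
contact_force: [0.8, -9.5, -1.0]
opening: 0.125
finger_force: 15.0
t 3.6 p [ 0.5865 -0.1014  0.0745] phi -176.7 F [ 0.8 -9.5 -1. ] op 11.1mm ff 15.0 q [ 0.23  0.89 -0.25  1.78  0.4   0.53  1.35]
[[0.9, -26.6], [3.6, -26.3], [6.3, -25.7], [8.9, -24.8], [11.5, -23.7], [13.9, -22.3], [16.1, -20.7], [18.2, -18.8], [20.1, -16.8], [21.8, -14.5], [23.3, -12.2], [24.5, -9.7], [25.5, -7.0], [26.2, -4.4], [26.6, -1.6], [26.7, 1.1], [26.6, 3.8], [26.1, 6.5]]
```

```bash
python3 -m jog '[[[0,-0.006,0,0,0,0],[0,0.001,-0.0266,0,0,0],[0,0.0036,-0.0263,0,0,0],[0,0.0063,-0.0257,0,0,0],[0,0.0089,-0.0248,0,0,0],[0,0.0115,-0.0237,0,0,0],[0,0.0139,-0.0223,0,0,0],[0,0.0161,-0.0207,0,0,0],[0,0.0182,-0.0188,0,0,0],[0,0.0201,-0.0168,0,0,0],[0,0,0,0,0,0],[0,0,0,0,0,0]]]'
python3 - <<'E'
from h import *
st(); s=get_state(); 
# expected grasp at theta=9*.1028
t=.1028*9; print('expect tcp', .158-(.26*np.cos(t)+.005*np.sin(t)), .086+.26*np.sin(t)+.005*np.cos(t)-.019)
E
```

```text
clock: 5.15
tool_pos: [0.5789, 0.0068, 0.2769]
eef_rot: [-0.035, 0.999, 0.007, -0.001]
contact_force: [5.2, 14.7, -21.5]
opening: 0.12
finger_force: 16.6
t 5.2 p [0.5789 0.0068 0.2769] phi -176.0 F [  5.2  14.7 -21.5] op 10.6mm ff 16.6 q [ 0.14  0.6  -0.38  1.65  0.24  0.94  1.32]
expect tcp -0.002429168181120267 0.2776810639584282
```

```bash
python3 -m jog '[[[0,0.006,0.005,0,0,0],[0,0.0218,-0.0145,0,0,0],[0,0.0233,-0.012,0,0,0],[0,0.0245,-0.009,0,0,0],[0,0.0255,-0.006,0,0,0],[0,0.026,-0.004,0,0,0],[0,0,0,0,0,0]]]'
python3 -m jog '[[[0,0,0,0,0,0]]]'
```

```text
clock: 6.02
tool_pos: [0.571, 0.1277, 0.321]
eef_rot: [-0.033, 0.999, 0.002, -0.0]
contact_force: [-2.1, -0.8, -1.1]
opening: 0.107
finger_force: 14.9
clock: 6.15
tool_pos: [0.5713, 0.1235, 0.3205]
eef_rot: [-0.03, 1.0, 0.0, -0.001]
contact_force: [-4.8, -0.8, 1.2]
opening: 0.112
finger_force: 14.7
```

```bash
python3 -m jog '[[[0,0.024,-0.002,0,0,0],[0,0.025,0,0,0,0],[0,0.025,0.003,0,0,0],[0,0.02,0.005,0,0,0],[0,0,0,0,0,0],[0,0,0,0,0,0]]]'
```

```text
clock: 6.9
tool_pos: [0.5653, 0.2169, 0.3142]
eef_rot: [-0.03, 1.0, 0.0, -0.001]
contact_force: [-6.8, 0.1, -0.1]
opening: 0.104
finger_force: 14.8
```

```bash
python3 -m jog '[[[0,0.01,0.003,0,0,0],[0,0.007,0.002,0,0,0],[0,0,0,0,0,0],[0,0,0,0,0,0]]]'
python3 -m jog '[[[0,0,0,0,0,0],[0,0,0,0,0,0],[0,0,0,0,0,0],[0,0,0,0,0,0]]]' 0.05
python3 -m jog '[[[0,0,-0.02,0,0,0],[0,0,-0.03,0,0,0],[0,0,-0.03,0,0,0],[0,0,0,0,0,0],[0,0,0,0,0,0]]]'
python3 - <<'E'
from h import *
c,s=np.cos(.061),np.sin(.061)
w=lambda x,y:(.5763+c*x-s*y,.0481+s*x+c*y)
g=w(-.015,.035);print(g);plan(*g,.26,273.5);plan(*g,.26,93.5);st()
E
```

```text
clock: 7.4
tool_pos: [0.5643, 0.2336, 0.3094]
eef_rot: [-0.03, 1.0, 0.0, -0.002]
contact_force: [-6.6, 0.2, 0.1]
opening: 0.104
finger_force: 14.8
clock: 7.9
tool_pos: [0.5661, 0.2349, 0.3095]
eef_rot: [-0.03, 1.0, 0.001, 0.001]
contact_force: [-0.3, 0.3, 0.1]
opening: 0.528
finger_force: 0.0
clock: 8.52
tool_pos: [0.5652, 0.2346, 0.3884]
eef_rot: [-0.031, 1.0, 0.001, -0.0]
contact_force: [-0.1, 0.4, -0.1]
opening: 0.57
finger_force: 0.0
(np.float64(0.5591942226569372), np.float64(0.08212047003628198))
turn [ 0.002  0.    -1.571] n 9 | shift mm [151.8  15.3 128.4] n 4
turn [ 0.    -0.002  1.571] n 9 | shift mm [-151.8  -15.3  128.4] n 4
t 8.5 p [0.5652 0.2346 0.3884] phi -176.5 F [-0.1  0.4 -0.1] op 50.2mm ff 0.0 q [-0.26  0.55 -0.38  1.37  0.2   1.25  0.98]
```

```bash
python3 -m jog '[[[0.006,-0.05,0,0,0,0],[0,-0.05,0,0,0,0],[0,-0.052,0.02,0,0,0],[0,0,0,0,0,0.1745],[0,0,0,0,0,0.1745],[0,0,0,0,0,0.1745],[0,0,0,0,0,0.1745],[0,0,0,0,0,0.1745],[0,0,0,0,0,0.1745],[0,0,0,0,0,0.1745],[0,0,0,0,0,0.1745],[0,0,0,0,0,0.1745]]]'
python3 -m jog '[[[0,0,0.03,0,0,0],[0,0,0.04,0,0,0],[0,0,0.04,0,0,0],[0,0,0,0,0,0],[0,0,0,0,0,0]]]' 0.05
python3 - <<'E'
from h import *
st();snap('wrist','w2');print(w2px('w2',[.5592,.0821,.077]))
plan(.5592,.0821,.058,93.5)
E
```

```text
clock: 10.02
tool_pos: [0.5681, 0.0826, 0.3674]
eef_rot: [0.687, 0.726, -0.001, -0.001]
contact_force: [0.5, 0.6, 0.3]
opening: 0.571
finger_force: 0.0
clock: 10.65
tool_pos: [0.5694, 0.0831, 0.2597]
eef_rot: [0.685, 0.728, 0.001, -0.0]
contact_force: [0.4, -0.2, 0.8]
opening: 0.569
finger_force: 0.0
t 10.7 p [0.5694 0.0831 0.2597] phi 93.5 F [ 0.4 -0.2  0.8] op 50.2mm ff 0.0 q [-0.24  0.59  0.03  1.7  -0.03  0.84 -0.14]
[310.04704079 211.76319477]
turn [ 0.003 -0.002  0.   ] n 1 | shift mm [ -0.4 -10.7 202.3] n 4
```

View pics/w2.png

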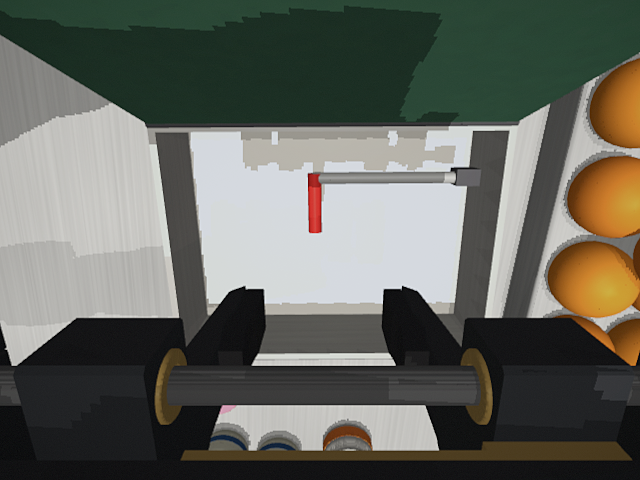

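The lid leans back open. The red handle runs from (314,178) to (315,232), and the grip point is at about (315,212).

```bash
python3 - <<'E'
from h import *
g=px2w('w2',315,211,.079);print(g)
plan(g[0],g[1],.060,93.5)
# arc in tool frame: tool y ~ +chest x?, stay rises toward +x
t=np.linspace(0,1.75,13);P=np.c_[-.13*np.cos(t),-.13*np.sin(t)];print(np.round(np.diff(P,axis=0)*1e3,1).tolist())
E
```

```text
[0.56354751 0.08351747 0.079     ]
turn [ 0.003 -0.002  0.   ] n 1 | shift mm [  0.7  -6.3 200.3] n 4
[[1.4, -18.9], [4.1, -18.5], [6.8, -17.7], [9.3, -16.5], [11.6, -15.0], [13.6, -13.2], [15.4, -11.1], [16.8, -8.7], [17.9, -6.2], [18.6, -3.5], [18.9, -0.7], [18.8, 2.0]]
```

```bash
python3 -m jog '[[[0,-0.005,0.04,0,0,0],[0,0,0.05,0,0,0],[0,0,0.05,0,0,0],[0,0,0.04,0,0,0],[0,0,0.02,0,0,0],[0,0,0,0,0,0],[0,0,0,0,0,0],[0,0,0,0,0,0]]]' 0.035
python3 -m jog '[[[0,0,0,0,0,0],[0,0,0,0,0,0],[0,0,0,0,0,0],[0,0,0,0,0,0]]]' 0.0 8
```

```text
clock: 11.7
tool_pos: [0.5652, 0.0834, 0.0605]
eef_rot: [0.685, 0.728, 0.002, 0.0]
contact_force: [0.0, 0.4, 0.3]
opening: 0.401
finger_force: 0.0
clock: 12.2
tool_pos: [0.5621, 0.0831, 0.0589]
eef_rot: [0.685, 0.729, -0.001, -0.002]
contact_force: [-5.2, -0.7, 5.2]
opening: 0.128
finger_force: 7.6
```

```bash
python3 -m jog '[[[0,-0.003,-0.002,0,0,0],[0,0.0014,-0.0189,0,0,0],[0,0.0041,-0.0185,0,0,0],[0,0.0068,-0.0177,0,0,0],[0,0.0093,-0.0165,0,0,0],[0,0.0116,-0.015,0,0,0],[0,0.0136,-0.0132,0,0,0],[0,0,0,0,0,0]]]'
python3 -m jog '[[[0,0.0154,-0.0111,0,0,0],[0,0.0168,-0.0087,0,0,0],[0,0.0179,-0.0062,0,0,0],[0,0.0186,-0.0035,0,0,0],[0,0,0,0,0,0],[0,0,0,0,0,0]]]'
```

```text
clock: 13.2
tool_pos: [0.6137, 0.0865, 0.1614]
eef_rot: [0.685, 0.728, 0.006, 0.003]
contact_force: [7.5, 0.7, -12.7]
opening: 0.125
finger_force: 8.9
clock: 13.95
tool_pos: [0.676, 0.0905, 0.1902]
eef_rot: [0.685, 0.729, 0.001, -0.001]
contact_force: [0.0, 1.2, -2.1]
opening: 0.132
finger_force: 8.0
```

```bash
python3 -m jog '[[[0,0.0185,-0.0005,0,0,0],[0,0.018,0.002,0,0,0],[0,0.004,0.001,0,0,0],[0,0,0,0,0,0],[0,0,0,0,0,0]]]'
python3 -m jog '[[[0,0,0,0,0,0],[0,0,0,0,0,0],[0,0,0,0,0,0],[0,0,0,0,0,0]]]' 0.04
python3 -m jog '[[[0,0,-0.02,0,0,0],[0,0,-0.04,0,0,0],[0,0,-0.05,0,0,0],[0,0,-0.05,0,0,0],[0,0,-0.04,0,0,0],[0,0,0,0,0,0],[0,0,0,0,0,0]]]'
python3 - <<'E'
from h import *
st();snap('wrist','w3');print(w2px('w3',[.7103,.0915,.205]))
plan(.566,.02,.40,183.5)
E
```

```text
clock: 14.58
tool_pos: [0.715, 0.0926, 0.1886]
eef_rot: [0.685, 0.729, 0.0, -0.002]
contact_force: [-3.0, 1.9, 5.1]
opening: 0.131
finger_force: 8.1
clock: 15.08
tool_pos: [0.7166, 0.0922, 0.1877]
eef_rot: [0.685, 0.728, 0.001, -0.001]
contact_force: [0.2, 0.4, -0.0]
opening: 0.453
finger_force: 0.0
clock: 15.95
tool_pos: [0.7161, 0.0919, 0.3867]
eef_rot: [0.685, 0.729, 0.0, -0.001]
contact_force: [-0.3, -0.2, -0.6]
opening: 0.456
finger_force: 0.0
t 15.9 p [0.7161 0.0919 0.3867] phi 93.5 F [-0.3 -0.2 -0.6] op 40.1mm ff 0.0 q [-0.21  0.74  0.05  0.98 -0.04  1.42 -0.11]
[315.64424286 211.55777504]
turn [-1.00e-03 -4.00e-03 -1.57e+00] n 9 | shift mm [154.  -62.7 -14. ] n 3
```

View pics/w3.png

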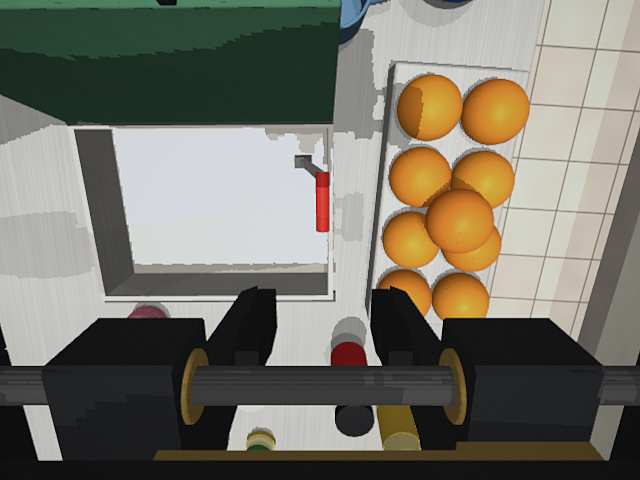

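The stay stands up past vertical: its handle is at (322,202), on the +x side of the pivot at (303,161). Next I regrip the bar.

```bash
python3 -m jog '[[[0,0,-0.013,0,0,-0.174],[0,0,0,0,0,-0.175],[0,0,0,0,0,-0.174],[0,0,0,0,0,-0.175],[0,0,0,0,0,-0.174],[0,0,0,0,0,-0.175],[0,0,0,0,0,-0.174],[0,0,0,0,0,-0.175],[0,0,0,0,0,-0.174],[0,0,0,0,0,0]]]' 0.05
python3 -m jog '[[[0.047,0.05,0,0,0,0],[0.047,0.05,0,0,0,0],[0.047,0.052,0,0,0,0],[0,0,0,0,0,0],[0,0,0,0,0,0]]]'
python3 - <<'E'
from h import *
st();plan(.566,.2345,.314,183.5)
E
```

```text
clock: 17.25
tool_pos: [0.7161, 0.0918, 0.3989]
eef_rot: [-0.03, 1.0, 0.001, -0.002]
contact_force: [-0.1, 0.4, -0.0]
opening: 0.566
finger_force: 0.0
clock: 17.88
tool_pos: [0.5813, 0.2206, 0.4006]
eef_rot: [-0.029, 1.0, 0.0, 0.0]
contact_force: [-0.5, -1.4, -0.4]
opening: 0.565
finger_force: 0.0
t 17.9 p [0.5813 0.2206 0.4006] phi -176.7 F [-0.5 -1.4 -0.4] op 49.7mm ff 0.0 q [-0.25  0.56 -0.35  1.32  0.19  1.3   1.03]
turn [ 0.001  0.    -0.003] n 1 | shift mm [14.4 14.8 86.6] n 2
```

```bash
python3 -m jog '[[[0.014,0.015,0.02,0,0,0],[0,0,0.03,0,0,0],[0,0,0.026,0,0,0],[0,0,0.011,0,0,0],[0,0,0,0,0,0],[0,0,0,0,0,0]]]' 0.04
python3 -m jog '[[[0,0,0,0,0,0],[0,0,0,0,0,0],[0,0,0,0,0,0],[0,0,0,0,0,0]]]' 0.0 15
python3 -m jog '[[[0,-0.0253,-0.0064,0,0,0],[0,-0.0256,-0.0039,0,0,0],[0,-0.026,-0.0012,0,0,0],[0,-0.0259,0.0013,0,0,0],[0,-0.0257,0.0039,0,0,0],[0,0,0,0,0,0],[0,0,0,0,0,0]]]'
```

```text
clock: 18.62
tool_pos: [0.567, 0.2357, 0.315]
eef_rot: [-0.03, 1.0, 0.001, 0.001]
contact_force: [0.8, 0.0, 0.4]
opening: 0.457
finger_force: 0.0
clock: 19.12
tool_pos: [0.5663, 0.2345, 0.3143]
eef_rot: [-0.03, 1.0, 0.0, 0.0]
contact_force: [-0.2, -2.8, 2.5]
opening: 0.118
finger_force: 14.6
clock: 20.0
tool_pos: [0.5741, 0.1093, 0.3199]
eef_rot: [-0.031, 1.0, 0.002, 0.0]
contact_force: [3.6, 0.8, -7.4]
opening: 0.112
finger_force: 15.4
```

```bash
python3 -m jog '[[[0,-0.013,0.004,0,0,0],[0,-0.008,0.003,0,0,0],[0,-0.005,0.002,0,0,0],[0,0,0,0,0,0],[0,0,0,0,0,0]]]'
python3 -m jog '[[[0,0,0,0,0,0],[0,0,0,0,0,0],[0,0,0,0,0,0],[0,0,0,0,0,0]]]' 0.04
python3 -m jog '[[[0,0,-0.02,0,0,0],[0,0,-0.03,0,0,0],[0,0,-0.03,0,0,0],[0,0,0,0,0,0]]]'
python3 - <<'E'
from h import *
st();s=snap('side','side1');
a=cv2.imread('pics/side1.png');cv2.imwrite('pics/side1c.png',cv2.resize(a[120:320,190:420],None,fx=2.8,fy=2.8))
for t in (1.05,1.15,1.25,1.35):
    c,sn=np.cos(.061),np.sin(.061);y=.11-.26*np.cos(t)+.005*np.sin(t);z=.086+.26*np.sin(t)+.005*np.cos(t)
    p=w2px('side1',[.5763-sn*y,.0481+c*y,z]);print(t,(p-[190,120])*2.8)
E
```

```text
clock: 20.62
tool_pos: [0.576, 0.0811, 0.312]
eef_rot: [-0.03, 1.0, 0.001, 0.001]
contact_force: [1.2, -1.3, 5.6]
opening: 0.114
finger_force: 14.4
clock: 21.12
tool_pos: [0.5752, 0.0815, 0.3108]
eef_rot: [-0.03, 1.0, 0.001, -0.0]
contact_force: [-0.4, 0.7, 0.5]
opening: 0.456
finger_force: 0.0
clock: 21.62
tool_pos: [0.5766, 0.0819, 0.3932]
eef_rot: [-0.03, 1.0, 0.002, 0.003]
contact_force: [0.4, -0.1, -0.2]
opening: 0.454
finger_force: 0.0
t 21.6 p [0.5766 0.0819 0.3932] phi -176.5 F [ 0.4 -0.1 -0.2] op 40.0mm ff 0.0 q [-0.01  0.49 -0.36  1.46  0.18  1.21  1.24]
1.05 [282.15938193 140.63675184]
1.15 [267.85054143 116.84312317]
1.25 [253.26066492  94.92678145]
1.35 [238.60968538  75.17635142]
```

View pics/side1c.png

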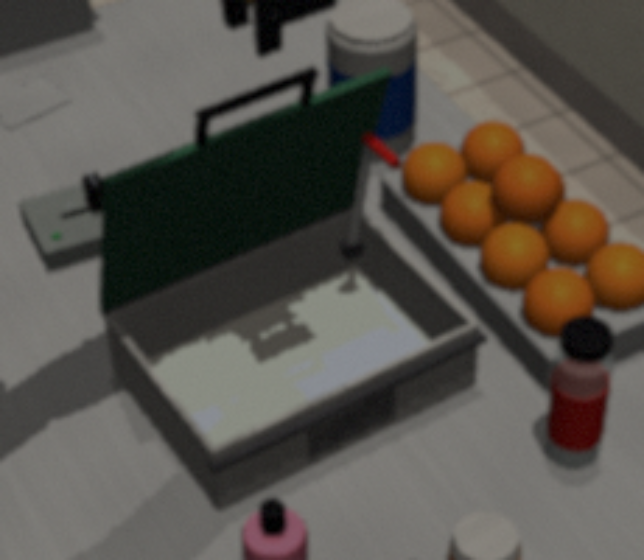

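The bar's middle is at (257,93), which matches the 1.25 rad prediction of (253,95). The lid is propped on the stay. Now the crocks.

```bash
python3 -m jog '[[[0.0144,-0.054,0,0,0,0],[0.0144,-0.055,0,0,0,0],[0.0144,-0.055,0,0,0,0],[0.0144,-0.055,0,0,0,0],[0.0144,-0.055,0,0,0,0],[0.0144,-0.055,0,0,0,0],[0.0144,-0.055,0,0,0,0],[0,0,0,0,0,0]]]'
python3 -m jog '[[[0,0,0.01,0,0,0.174],[0,0,0.01,0,0,0.175],[0,0,0.01,0,0,0.174],[0,0,0.01,0,0,0.175],[0,0,0.01,0,0,0.174],[0,0,0.01,0,0,0.175],[0,0,0.01,0,0,0.174],[0,0,0.01,0,0,0.175],[0,0,0.01,0,0,0.174],[0,0,0,0,0,0],[0,0,0,0,0,0]]]'
python3 - <<'E'
from h import *
st();snap('wrist','w4')
for n,p in dict(k1=(.5294,-.2648),k2=(.5482,-.3626),k3=(.4609,-.2564),k4=(.4517,-.368)).items(): print(n,w2px('w4',[*p,.074]))
E
```

```text
clock: 22.68
tool_pos: [0.4949, -0.314, 0.3879]
eef_rot: [-0.025, 1.0, 0.0, -0.002]
contact_force: [-0.0, 1.0, 0.4]
opening: 0.457
finger_force: 0.0
clock: 24.05
tool_pos: [0.4983, -0.3072, 0.3]
eef_rot: [0.684, 0.73, 0.001, -0.001]
contact_force: [0.4, 0.1, -0.6]
opening: 0.453
finger_force: 0.0
t 24.1 p [ 0.4983 -0.3072  0.3   ] phi 93.7 F [ 0.4  0.1 -0.6] op 39.9mm ff 0.0 q [ 0.41  0.57  0.11  1.62 -0.07  0.96  0.61]
k1 [357.1949983 160.3141929]
k2 [366.70549388 257.04342975]
k3 [286.31264288 146.65010647]
k4 [273.55292979 256.27523619]
```

View pics/w4.png

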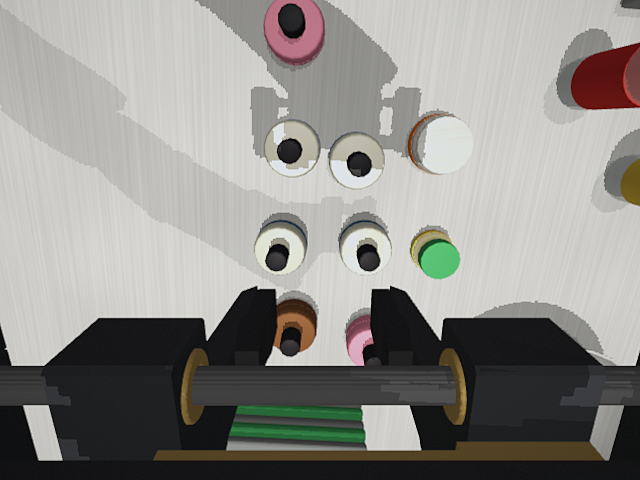

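All four white crocks are in place. Knob tops are at (359,164), (369,259), (290,151) and (277,258); pink and brown are well apart from them.

```bash
cat >> h.py <<'E'
CH=np.array([.5763,.0481]);YAW=.061
def chest(x,y): return CH+np.array([np.cos(YAW)*x-np.sin(YAW)*y,np.sin(YAW)*x+np.cos(YAW)*y])
def knob(f,x,y,h=.074,r=40):
    "centroid of the dark knob-top blob nearest the expected place in a wrist image"
    a=cv2.imread('pics/'+f+'.png').max(2);u,v=w2px(f,[x,y,h]);m=(a<55).astype(np.uint8)
    n,l,s,c=cv2.connectedComponentsWithStats(m);out=[(np.hypot(*(c[i]-[u,v])),i) for i in range(1,n) if 60<s[i,4]<2500]
    for d,i in sorted(out)[:2]: print('exp',np.round([u,v]),'blob',np.round(c[i]),'area',s[i,4],'bbox',s[i,:4],'w',np.round(px2w(f,*c[i],h)[:2],4))
E
python3 - <<'E'
from h import *
for n,c in dict(k1=(359,164),k2=(369,260),k3=(290,151),k4=(277,259)).items(): print(n,px2w('w4',*c,.074)[:2])
for p in [(.5294,-.2648),(.5482,-.3626),(.4609,-.2564),(.4517,-.368)]: knob('w4',*p)
for i,x in enumerate((-.1,-.033,.033,.1)): print('slot',i,chest(x,-.06))
g=px2w('w4',290,151,.074);plan(g[0],g[1],.048,93.5)
E
```

```text
k1 [ 0.53145428 -0.26817359]
k2 [ 0.55090176 -0.36569859]
k3 [ 0.46456112 -0.26021923]
k4 [ 0.45535536 -0.37077601]
exp [357. 160.] blob [359. 163.] area 414 bbox [347 152  24  25] w [ 0.5313 -0.2671]
exp [357. 160.] blob [289. 151.] area 459 bbox [277 139  25  25] w [ 0.4638 -0.2598]
exp [367. 257.] blob [368. 257.] area 363 bbox [357 244  23  27] w [ 0.5496 -0.3621]
exp [367. 257.] blob [277. 257.] area 335 bbox [265 244  24  27] w [ 0.4551 -0.3682]
exp [286. 147.] blob [289. 151.] area 459 bbox [277 139  25  25] w [ 0.4638 -0.2598]
exp [286. 147.] blob [359. 163.] area 414 bbox [347 152  24  25] w [ 0.5313 -0.2671]
exp [274. 256.] blob [277. 257.] area 335 bbox [265 244  24  27] w [ 0.4551 -0.3682]
exp [274. 256.] blob [290. 341.] area 435 bbox [280 327  21  29] w [ 0.4729 -0.467 ]
slot 0 [ 0.48014372 -0.01788462]
slot 1 [ 0.54701911 -0.01380016]
slot 2 [ 0.61289635 -0.00977665]
slot 3 [ 0.67977174 -0.00569219]
turn [ 0.001 -0.002  0.003] n 1 | shift mm [ 49.3 -30.8 252.3] n 5
```

```bash
python3 -m jog '[[[0.025,-0.016,0.03,0,0,0],[0.024,-0.015,0.04,0,0,0],[0,0,0.05,0,0,0],[0,0,0.05,0,0,0],[0,0,0,0,0,0],[0,0,0,0,0,0]]]' 0.044
python3 - <<'E'
from h import *
st();snap('wrist','w5');knob('w5',.4642,-.26)
plan(.4642,-.26,.048,93.5)
E
```

```text
clock: 24.85
tool_pos: [0.4653, -0.2613, 0.1319]
eef_rot: [0.685, 0.729, 0.001, 0.001]
contact_force: [0.4, 0.2, 0.5]
opening: 0.503
finger_force: 0.0
t 24.9 p [ 0.4653 -0.2613  0.1319] phi 93.5 F [0.4 0.2 0.5] op 44.3mm ff 0.0 q [ 0.39  0.73  0.06  1.95 -0.1   0.46  0.59]
exp [319. 258.] blob [317. 251.] area 1468 bbox [297 228  40  49] w [ 0.4626 -0.2559]
exp [319. 258.] blob [430. 271.] area 1557 bbox [406 247  48  50] w [ 0.5282 -0.2639]
turn [ 0.004 -0.     0.001] n 1 | shift mm [ 1.5 -1.3 84.4] n 2
```

View pics/w5.png

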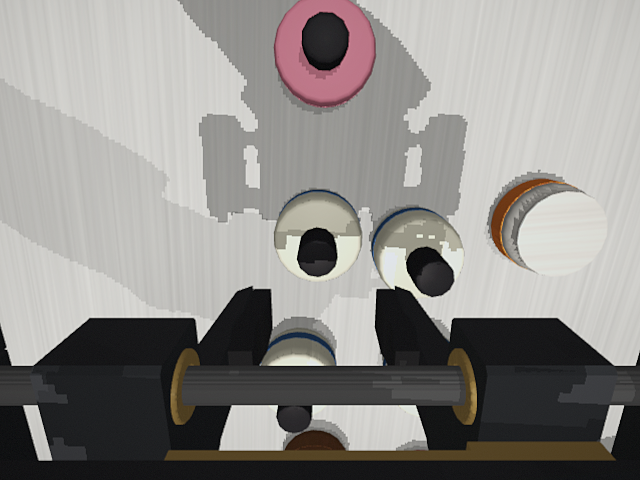

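The target knob's top is at (318,259), and the expected position was (319,258). Descending now.

```bash
python3 -m jog '[[[0.001,-0.002,0.04,0,0,0],[0,0,0.03,0,0,0],[0,0,0.014,0,0,0],[0,0,0,0,0,0],[0,0,0,0,0,0]]]'
python3 -m jog '[[[0,0,0,0,0,0],[0,0,0,0,0,0],[0,0,0,0,0,0],[0,0,0,0,0,0]]]' 0.0 20
python3 -m jog '[[[0,0,-0.02,0,0,0],[0,0,-0.05,0,0,0],[0,0,-0.05,0,0,0],[0,0,-0.05,0,0,0],[0,0,0,0,0,0],[0,0,0,0,0,0]]]'
python3 -c "
from h import *
st();plan(*chest(-.1,-.06),.22,93.5)"
```

```text
clock: 25.52
tool_pos: [0.4631, -0.2601, 0.0477]
eef_rot: [0.685, 0.728, 0.001, 0.001]
contact_force: [-0.0, -1.0, 0.9]
opening: 0.5
finger_force: 0.0
clock: 26.02
tool_pos: [0.4623, -0.2596, 0.0467]
eef_rot: [0.685, 0.728, 0.001, -0.0]
contact_force: [-0.2, 1.0, 6.3]
opening: 0.262
finger_force: 20.0
clock: 26.78
tool_pos: [0.4614, -0.2593, 0.2154]
eef_rot: [0.685, 0.729, 0.001, -0.002]
contact_force: [0.1, 0.0, -2.2]
opening: 0.265
finger_force: 20.0
t 26.8 p [ 0.4614 -0.2593  0.2154] phi 93.5 F [ 0.1  0.  -2.2] op 23.3mm ff 20.0 q [ 0.37  0.6   0.09  1.89 -0.09  0.66  0.58]
turn [-0.001 -0.003  0.001] n 1 | shift mm [239.8  33.4  -4.6] n 5
```

```bash
python3 -m jog '[[[0.048,0.0066,0,0,0,0],[0.048,0.0067,0,0,0,0],[0.048,0.0067,0,0,0,0],[0.048,0.0067,0,0,0,0],[0.048,0.0067,0,0,0,0],[0,0,0,0,0,0],[0,0,0,0,0,0],[0,0,0,0,0,0]]]'
python3 -c "
from h import *
st();plan(*chest(-.1,-.06),.056,93.5)"
```

```text
clock: 27.78
tool_pos: [0.4801, -0.0199, 0.2162]
eef_rot: [0.686, 0.728, -0.0, -0.001]
contact_force: [-1.4, 0.4, -1.4]
opening: 0.266
finger_force: 20.0
t 27.8 p [ 0.4801 -0.0199  0.2162] phi 93.4 F [-1.4  0.4 -1.4] op 23.4mm ff 20.0 q [-0.15  0.55  0.14  2.03 -0.14  0.58  0.15]
turn [-0.001 -0.001 -0.002] n 1 | shift mm [2.100e+00 1.000e-01 1.602e+02] n 3
```

```bash
python3 -m jog '[[[0.002,0,0.04,0,0,0],[0,0,0.05,0,0,0],[0,0,0.04,0,0,0],[0,0,0.02,0,0,0],[0,0,0.008,0,0,0],[0,0,0.003,0,0,0],[0,0,0,0,0,0],[0,0,0,0,0,0]]]'
```

```text
clock: 28.78
tool_pos: [0.4812, -0.0159, 0.0566]
eef_rot: [0.685, 0.729, 0.001, -0.0]
contact_force: [0.8, 0.5, -1.4]
opening: 0.266
finger_force: 20.0
```

```bash
python3 -m jog '[[[0,0,0.002,0,0,0],[0,0,0,0,0,0],[0,0,0,0,0,0]]]'
python3 -m jog '[[[0,0,0,0,0,0],[0,0,0,0,0,0],[0,0,0,0,0,0]]]' 0.038
python3 -m jog '[[[0,0,-0.03,0,0,0],[0,0,-0.05,0,0,0],[0,0,-0.05,0,0,0],[0,0,-0.04,0,0,0],[0,0,0,0,0,0],[0,0,0,0,0,0]]]'
python3 -c "
from h import *
st();plan(.51,-.30,.25,93.5)"
```

```text
clock: 29.15
tool_pos: [0.4807, -0.0159, 0.0539]
eef_rot: [0.685, 0.729, 0.001, -0.001]
contact_force: [-0.1, 0.4, -2.3]
opening: 0.262
finger_force: 20.0
clock: 29.52
tool_pos: [0.4808, -0.0159, 0.0539]
eef_rot: [0.685, 0.729, 0.001, -0.001]
contact_force: [0.2, -0.6, 0.2]
opening: 0.432
finger_force: 0.0
clock: 30.28
tool_pos: [0.48, -0.0161, 0.2233]
eef_rot: [0.685, 0.729, 0.0, -0.001]
contact_force: [-0.6, 0.5, 0.6]
opening: 0.429
finger_force: 0.0
t 30.3 p [ 0.48   -0.0161  0.2233] phi 93.5 F [-0.6  0.5  0.6] op 37.8mm ff 0.0 q [-0.16  0.53  0.16  2.02 -0.14  0.6   0.15]
turn [-0.001 -0.002  0.001] n 1 | shift mm [-285.2   12.6  -26.7] n 5
```

```bash
python3 -m jog '[[[-0.057,0.0025,-0.005,0,0,0],[-0.057,0.0025,-0.005,0,0,0],[-0.057,0.0025,-0.005,0,0,0],[-0.057,0.0025,-0.005,0,0,0],[-0.057,0.0025,-0.006,0,0,0],[0,0,0,0,0,0],[0,0,0,0,0,0]]]' 0.044
python3 - <<'E'
from h import *
st();snap('wrist','w6')
for p in [(.5313,-.267),(.549,-.363),(.4551,-.369)]: knob('w6',*p)
plan(.5313,-.267,.049,93.5)
E
```

```text
clock: 31.15
tool_pos: [0.5098, -0.2989, 0.2473]
eef_rot: [0.685, 0.729, 0.001, -0.003]
contact_force: [-0.2, 0.3, -0.1]
opening: 0.495
finger_force: 0.0
t 31.1 p [ 0.5098 -0.2989  0.2473] phi 93.5 F [-0.2  0.3 -0.1] op 43.6mm ff 0.0 q [ 0.38  0.64  0.12  1.67 -0.1   0.85  0.61]
exp [350. 179.] blob [350. 179.] area 595 bbox [337 165  28  30] w [ 0.5313 -0.2671]
exp [350. 179.] blob [362. 283.] area 456 bbox [349 268  27  32] w [ 0.5494 -0.3606]
exp [361. 285.] blob [362. 283.] area 456 bbox [349 268  27  32] w [ 0.5494 -0.3606]
exp [361. 285.] blob [418. 374.] area 102 bbox [399 373  39   3] w [ 0.613 -0.454]
exp [258. 286.] blob [278. 374.] area 556 bbox [185 373 209   3] w [ 0.4762 -0.4625]
exp [258. 286.] blob [261. 380.] area 158 bbox [184 379 156   2] w [ 0.4592 -0.4705]
turn [-0.002 -0.005  0.002] n 1 | shift mm [ 29.7  23.  198.6] n 4
```

```bash
python3 -m jog '[[[0.016,0.012,0.02,0,0,0],[0.015,0.011,0.03,0,0,0],[0,0,0.05,0,0,0],[0,0,0.05,0,0,0],[0,0,0.03,0,0,0],[0,0,0.018,0,0,0],[0,0,0,0,0,0],[0,0,0,0,0,0]]]'
python3 -c "
from h import *
st();plan(.5313,-.267,.049,93.5)"
```

```text
clock: 32.2
tool_pos: [0.5326, -0.2673, 0.0525]
eef_rot: [0.685, 0.729, 0.001, 0.0]
contact_force: [0.3, -0.7, -0.4]
opening: 0.501
finger_force: 0.0
t 32.2 p [ 0.5326 -0.2673  0.0525] phi 93.5 F [ 0.3 -0.7 -0.4] op 44.1mm ff 0.0 q [ 0.35  0.92  0.07  1.79 -0.14  0.44  0.58]
turn [ 0.002 -0.001  0.001] n 1 | shift mm [ 0.4 -1.3  3.5] n 1
```

```bash
python3 -m jog '[[[0,-0.001,0.003,0,0,0],[0,0,0,0,0,0]]]'
python3 -m jog '[[[0,0,0,0,0,0],[0,0,0,0,0,0],[0,0,0,0,0,0],[0,0,0,0,0,0]]]' 0.0 20
python3 -m jog '[[[0,0,-0.02,0,0,0],[0,0,-0.05,0,0,0],[0,0,-0.05,0,0,0],[0,0,-0.05,0,0,0],[0,0,0,0,0,0],[0,0,0,0,0,0]]]'
python3 -c "
from h import *
st();plan(*chest(-.033,-.06),.22,93.5)"
```

```text
clock: 32.45
tool_pos: [0.5308, -0.2675, 0.0489]
eef_rot: [0.685, 0.728, 0.001, -0.0]
contact_force: [0.5, -0.2, -0.9]
opening: 0.497
finger_force: 0.0
clock: 32.95
tool_pos: [0.5309, -0.2674, 0.0484]
eef_rot: [0.685, 0.729, 0.001, -0.0]
contact_force: [0.9, 0.3, 0.5]
opening: 0.265
finger_force: 20.0
clock: 33.7
tool_pos: [0.53, -0.2672, 0.2183]
eef_rot: [0.685, 0.729, 0.001, -0.001]
contact_force: [-0.8, 0.7, -1.8]
opening: 0.269
finger_force: 20.0
t 33.7 p [ 0.53   -0.2672  0.2183] phi 93.5 F [-0.8  0.7 -1.8] op 23.7mm ff 20.0 q [ 0.32  0.67  0.12  1.69 -0.11  0.78  0.56]
turn [-0.    -0.003  0.001] n 1 | shift mm [251.9  32.5  -1.7] n 5
```

```bash
python3 -m jog '[[[0.05,0.0065,0,0,0,0],[0.05,0.0065,0,0,0,0],[0.05,0.0065,0,0,0,0],[0.05,0.0065,0,0,0,0],[0.052,0.0065,0,0,0,0],[0,0,0,0,0,0],[0,0,0,0,0,0],[0,0,0,0,0,0]]]'
python3 -c "
from h import *
st();plan(*chest(-.033,-.06),.055,93.5)"
```

```text
clock: 34.7
tool_pos: [0.547, -0.0161, 0.2183]
eef_rot: [0.686, 0.728, -0.0, -0.001]
contact_force: [0.3, -0.4, -2.3]
opening: 0.266
finger_force: 20.0
t 34.7 p [ 0.547  -0.0161  0.2183] phi 93.4 F [ 0.3 -0.4 -2.3] op 23.4mm ff 20.0 q [-0.16  0.62  0.17  1.84 -0.15  0.7   0.16]
turn [-0.001 -0.001 -0.002] n 1 | shift mm [2.300e+00 1.000e-01 1.633e+02] n 3
```

```bash
python3 -m jog '[[[0.002,0,0.04,0,0,0],[0,0,0.05,0,0,0],[0,0,0.04,0,0,0],[0,0,0.02,0,0,0],[0,0,0.009,0,0,0],[0,0,0.003,0,0,0],[0,0,0.001,0,0,0],[0,0,0,0,0,0],[0,0,0,0,0,0]]]'
python3 -m jog '[[[0,0,0,0,0,0],[0,0,0,0,0,0],[0,0,0,0,0,0]]]' 0.036
python3 -m jog '[[[0,0,-0.03,0,0,0],[0,0,-0.05,0,0,0],[0,0,-0.05,0,0,0],[0,0,-0.04,0,0,0],[0,0,0,0,0,0],[0,0,0,0,0,0]]]'
python3 -c "
from h import *
st();plan(.475,-.36,.25,93.5)"
```

```text
clock: 35.83
tool_pos: [0.5479, -0.0118, 0.0564]
eef_rot: [0.685, 0.729, 0.001, -0.0]
contact_force: [-0.5, 0.6, -1.0]
opening: 0.263
finger_force: 20.0
clock: 36.2
tool_pos: [0.5476, -0.0118, 0.056]
eef_rot: [0.685, 0.729, 0.001, -0.001]
contact_force: [-0.4, 0.0, 0.2]
opening: 0.412
finger_force: 0.0
clock: 36.95
tool_pos: [0.5469, -0.012, 0.2253]
eef_rot: [0.685, 0.729, 0.0, -0.001]
contact_force: [-0.2, -0.5, -0.3]
opening: 0.412
finger_force: 0.0
t 37.0 p [ 0.5469 -0.012   0.2253] phi 93.5 F [-0.2 -0.5 -0.3] op 36.3mm ff 0.0 q [-0.17  0.61  0.17  1.83 -0.15  0.72  0.16]
turn [-0.001 -0.002  0.001] n 1 | shift mm [-342.9  -93.   -24.7] n 6
```

```bash
python3 -m jog '[[[-0.052,-0.01,-0.004,0,0,0],[-0.052,-0.01,-0.004,0,0,0],[-0.052,-0.01,-0.004,0,0,0],[-0.052,-0.01,-0.004,0,0,0],[-0.052,-0.01,-0.004,0,0,0],[-0.052,-0.01,-0.004,0,0,0],[-0.052,-0.01,0,0,0,0],[0,0,0,0,0,0],[0,0,0,0,0,0]]]' 0.044
python3 - <<'E'
from h import *
st();snap('wrist','w7')
for p in [(.549,-.363),(.4551,-.369)]: knob('w7',*p)
plan(.4551,-.3685,.049,93.5)
E
```

```text
clock: 38.08
tool_pos: [0.4997, -0.3784, 0.2473]
eef_rot: [0.685, 0.729, 0.001, -0.002]
contact_force: [0.5, -0.2, -0.6]
opening: 0.496
finger_force: 0.0
t 38.1 p [ 0.4997 -0.3784  0.2473] phi 93.5 F [ 0.5 -0.2 -0.6] op 43.7mm ff 0.0 q [ 0.5   0.68  0.13  1.56 -0.11  0.91  0.73]
exp [381. 200.] blob [381. 200.] area 393 bbox [367 188  29  30] w [ 0.549  -0.3631]
exp [381. 200.] blob [271. 201.] area 340 bbox [257 188  29  31] w [ 0.4557 -0.3694]
exp [271. 200.] blob [271. 201.] area 340 bbox [257 188  29  31] w [ 0.4557 -0.3694]
exp [271. 200.] blob [296. 271.] area 254 bbox [265 262  54  33] w [ 0.4796 -0.4323]
turn [-0.001 -0.005  0.002] n 1 | shift mm [ 11.9 -44.5 198.7] n 4
```

```bash
python3 -m jog '[[[0.006,-0.022,0.02,0,0,0],[0.005,-0.022,0.03,0,0,0],[0,0,0.05,0,0,0],[0,0,0.05,0,0,0],[0,0,0.03,0,0,0],[0,0,0.018,0,0,0],[0,0,0,0,0,0],[0,0,0,0,0,0]]]'
python3 -c "
from h import *
st();plan(.4555,-.369,.049,93.5)"
```

```text
clock: 39.12
tool_pos: [0.4564, -0.3714, 0.0522]
eef_rot: [0.685, 0.729, 0.001, 0.0]
contact_force: [-0.2, 0.2, 0.2]
opening: 0.5
finger_force: 0.0
t 39.1 p [ 0.4564 -0.3714  0.0522] phi 93.6 F [-0.2  0.2  0.2] op 44.1mm ff 0.0 q [ 0.57  0.91  0.07  1.81 -0.14  0.42  0.8 ]
turn [ 0.002 -0.001  0.001] n 1 | shift mm [ 2.4 -0.7  3.2] n 1
```

```bash
python3 -m jog '[[[0.002,-0.001,0.003,0,0,0],[0,0,0,0,0,0]]]'
python3 -m jog '[[[0,0,0,0,0,0],[0,0,0,0,0,0],[0,0,0,0,0,0],[0,0,0,0,0,0]]]' 0.0 20
python3 -m jog '[[[0,0,-0.02,0,0,0],[0,0,-0.05,0,0,0],[0,0,-0.05,0,0,0],[0,0,-0.05,0,0,0],[0,0,0,0,0,0],[0,0,0,0,0,0]]]'
python3 -c "
from h import *
st();plan(*chest(.033,-.06),.22,93.5)"
```

```text
clock: 39.38
tool_pos: [0.4544, -0.3691, 0.0487]
eef_rot: [0.685, 0.729, 0.001, -0.0]
contact_force: [-0.4, -0.2, 0.7]
opening: 0.498
finger_force: 0.0
clock: 39.88
tool_pos: [0.4541, -0.3693, 0.0481]
eef_rot: [0.685, 0.728, 0.001, -0.001]
contact_force: [-0.0, -0.2, 1.0]
opening: 0.261
finger_force: 20.0
clock: 40.62
tool_pos: [0.4539, -0.3689, 0.2181]
eef_rot: [0.685, 0.729, 0.001, -0.001]
contact_force: [1.1, 0.7, -2.6]
opening: 0.263
finger_force: 20.0
t 40.6 p [ 0.4539 -0.3689  0.2181] phi 93.5 F [ 1.1  0.7 -2.6] op 23.2mm ff 20.0 q [ 0.53  0.66  0.12  1.72 -0.11  0.77  0.77]
turn [-0.    -0.003  0.001] n 1 | shift mm [348.8 180.6  -1.9] n 7
```

```bash
python3 -m jog '[[[0.05,0.0258,0,0,0,0],[0.05,0.0258,0,0,0,0],[0.05,0.0258,0,0,0,0],[0.05,0.0258,0,0,0,0],[0.05,0.0258,0,0,0,0],[0.05,0.0258,0,0,0,0],[0.049,0.0258,0,0,0,0],[0,0,0,0,0,0],[0,0,0,0,0,0],[0,0,0,0,0,0]]]'
python3 -c "
from h import *
st();plan(*chest(.033,-.06),.055,93.5)"
```

```text
clock: 41.88
tool_pos: [0.6121, -0.0122, 0.2182]
eef_rot: [0.686, 0.728, -0.0, -0.001]
contact_force: [-0.3, 0.0, -1.5]
opening: 0.269
finger_force: 20.0
t 41.9 p [ 0.6121 -0.0122  0.2182] phi 93.4 F [-0.3  0.  -1.5] op 23.7mm ff 20.0 q [-0.16  0.7   0.19  1.64 -0.17  0.82  0.16]
turn [-0.002 -0.001 -0.002] n 1 | shift mm [  2.4   1.  163.2] n 3
```

```bash
python3 -m jog '[[[0.002,0.001,0.04,0,0,0],[0,0,0.05,0,0,0],[0,0,0.04,0,0,0],[0,0,0.02,0,0,0],[0,0,0.009,0,0,0],[0,0,0.003,0,0,0],[0,0,0.001,0,0,0],[0,0,0,0,0,0],[0,0,0,0,0,0]]]'
python3 -m jog '[[[0,0,0,0,0,0],[0,0,0,0,0,0],[0,0,0,0,0,0]]]' 0.036
python3 -m jog '[[[0,0,-0.03,0,0,0],[0,0,-0.05,0,0,0],[0,0,-0.05,0,0,0],[0,0,-0.04,0,0,0],[0,0,0,0,0,0],[0,0,0,0,0,0]]]'
python3 -c "
from h import *
st();plan(.53,-.38,.25,93.5)"
```

```text
clock: 43.0
tool_pos: [0.6144, -0.0076, 0.0566]
eef_rot: [0.685, 0.729, 0.001, -0.0]
contact_force: [0.9, -0.7, -1.7]
opening: 0.266
finger_force: 20.0
clock: 43.38
tool_pos: [0.6141, -0.0078, 0.056]
eef_rot: [0.685, 0.729, 0.001, -0.001]
contact_force: [0.2, -0.4, -0.6]
opening: 0.407
finger_force: 0.0
clock: 44.12
tool_pos: [0.6133, -0.0079, 0.2252]
eef_rot: [0.685, 0.729, 0.0, -0.001]
contact_force: [0.3, 0.5, -0.2]
opening: 0.407
finger_force: 0.0
t 44.1 p [ 0.6133 -0.0079  0.2252] phi 93.5 F [ 0.3  0.5 -0.2] op 35.8mm ff 0.0 q [-0.17  0.7   0.2   1.63 -0.17  0.84  0.16]
turn [-0.001 -0.002  0.001] n 1 | shift mm [-366.3 -105.9  -24.8] n 7
```

```bash
python3 -m jog '[[[-0.052,-0.015,-0.004,0,0,0],[-0.052,-0.015,-0.004,0,0,0],[-0.052,-0.015,-0.004,0,0,0],[-0.052,-0.015,-0.004,0,0,0],[-0.052,-0.015,-0.004,0,0,0],[-0.052,-0.015,-0.004,0,0,0],[-0.052,-0.015,0,0,0,0],[0,0,0,0,0,0],[0,0,0,0,0,0]]]' 0.044
python3 - <<'E'
from h import *
st();snap('wrist','w8')
for p in [(.549,-.363)]: knob('w8',*p)
plan(.549,-.363,.049,93.5)
E
```

```text
clock: 45.25
tool_pos: [0.5312, -0.3767, 0.2473]
eef_rot: [0.685, 0.729, 0.001, -0.002]
contact_force: [0.2, 0.4, -0.5]
opening: 0.498
finger_force: 0.0
t 45.2 p [ 0.5312 -0.3767  0.2473] phi 93.5 F [ 0.2  0.4 -0.5] op 43.9mm ff 0.0 q [ 0.47  0.72  0.15  1.48 -0.13  0.96  0.72]
exp [344. 200.] blob [345. 200.] area 257 bbox [333 188  27  30] w [ 0.5502 -0.3631]
exp [344. 200.] blob [271. 273.] area 277 bbox [235 262  55  36] w [ 0.4883 -0.4337]
turn [-0.001 -0.005  0.002] n 1 | shift mm [ 11.7  17.9 198.7] n 4
```

```bash
python3 -m jog '[[[0.006,0.009,0.02,0,0,0],[0.007,0.009,0.03,0,0,0],[0,0,0.05,0,0,0],[0,0,0.05,0,0,0],[0,0,0.03,0,0,0],[0,0,0.018,0,0,0],[0,0,0.003,0,0,0],[0,0,0,0,0,0],[0,0,0,0,0,0]]]'
python3 -m jog '[[[0,0,0,0,0,0],[0,0,0,0,0,0],[0,0,0,0,0,0],[0,0,0,0,0,0]]]' 0.0 20
python3 -m jog '[[[0,0,-0.02,0,0,0],[0,0,-0.05,0,0,0],[0,0,-0.05,0,0,0],[0,0,-0.05,0,0,0],[0,0,0,0,0,0],[0,0,0,0,0,0]]]'
python3 -c "
from h import *
st();plan(*chest(.1,-.06),.22,93.5)"
```

```text
clock: 46.42
tool_pos: [0.5497, -0.3639, 0.0495]
eef_rot: [0.685, 0.729, 0.001, 0.001]
contact_force: [-0.9, -0.6, 0.8]
opening: 0.502
finger_force: 0.0
clock: 46.92
tool_pos: [0.5493, -0.3636, 0.0486]
eef_rot: [0.685, 0.729, 0.001, -0.0]
contact_force: [0.2, 0.3, 3.4]
opening: 0.263
finger_force: 20.0
clock: 47.68
tool_pos: [0.5478, -0.363, 0.2177]
eef_rot: [0.685, 0.729, 0.001, -0.002]
contact_force: [0.2, 0.3, -3.2]
opening: 0.265
finger_force: 20.0
t 47.7 p [ 0.5478 -0.363   0.2177] phi 93.5 F [ 0.2  0.3 -3.2] op 23.3mm ff 20.0 q [ 0.44  0.76  0.15  1.49 -0.14  0.9   0.69]
turn [-0.001 -0.003  0.   ] n 1 | shift mm [348.6 153.6  -2.3] n 7
```

```bash
python3 -m jog '[[[0.05,0.022,0,0,0,0],[0.05,0.022,0,0,0,0],[0.05,0.022,0,0,0,0],[0.05,0.022,0,0,0,0],[0.05,0.022,0,0,0,0],[0.05,0.022,0,0,0,0],[0.049,0.0216,0,0,0,0],[0,0,0,0,0,0],[0,0,0,0,0,0],[0,0,0,0,0,0]]]'
python3 -c "
from h import *
st();plan(*chest(.1,-.06),.055,93.5)"
```

```text
clock: 48.92
tool_pos: [0.6795, -0.0084, 0.218]
eef_rot: [0.686, 0.728, -0.001, -0.001]
contact_force: [-0.4, 1.4, -1.8]
opening: 0.266
finger_force: 20.0
t 48.9 p [ 0.6795 -0.0084  0.218 ] phi 93.4 F [-0.4  1.4 -1.8] op 23.4mm ff 20.0 q [-0.16  0.8   0.21  1.41 -0.18  0.95  0.16]
turn [-0.002 -0.001 -0.002] n 1 | shift mm [  2.7   0.4 163. ] n 3
```

```bash
python3 -m jog '[[[0.002,0,0.04,0,0,0],[0,0,0.05,0,0,0],[0,0,0.04,0,0,0],[0,0,0.02,0,0,0],[0,0,0.009,0,0,0],[0,0,0.003,0,0,0],[0,0,0.001,0,0,0],[0,0,0,0,0,0],[0,0,0,0,0,0]]]'
python3 -m jog '[[[0,0,0,0,0,0],[0,0,0,0,0,0],[0,0,0,0,0,0]]]' 0.036
python3 -m jog '[[[0,0,-0.03,0,0,0],[0,0,-0.05,0,0,0],[0,0,-0.05,0,0,0],[-0.05,0,-0.05,0,0,0],[-0.05,0,-0.05,0,0,0],[-0.05,0,-0.05,0,0,0],[-0.03,0,-0.02,0,0,0],[0,0,0,0,0,0],[0,0,0,0,0,0]]]'
python3 - <<'E'
from h import *
st();snap('top','top1');snap('side','side2')
a=cv2.imread('pics/top1.png');b=cv2.imread('pics/side2.png')
A=cv2.resize(a[170:310,150:500],(790,316));B=cv2.resize(b[120:420,190:430],(360,450))
cv2.imwrite('pics/m.png',np.vstack([A,np.hstack([cv2.resize(b[130:310,190:420],(360,282)),cv2.resize(b[260:440,240:470],(430,282))])]))
E
```

```text
clock: 50.05
tool_pos: [0.6809, -0.0036, 0.0566]
eef_rot: [0.685, 0.729, 0.001, -0.0]
contact_force: [-0.1, -0.6, -1.4]
opening: 0.265
finger_force: 20.0
clock: 50.42
tool_pos: [0.6807, -0.0036, 0.0561]
eef_rot: [0.685, 0.729, 0.001, -0.0]
contact_force: [0.8, -0.5, 0.1]
opening: 0.411
finger_force: 0.0
clock: 51.55
tool_pos: [0.6901, -0.1646, 0.3369]
eef_rot: [0.685, 0.729, 0.001, -0.002]
contact_force: [-1.1, 1.5, -0.2]
opening: 0.402
finger_force: 0.0
t 51.5 p [ 0.6901 -0.1646  0.3369] phi 93.6 F [-1.1  1.5 -0.2] op 35.4mm ff 0.0 q [ 0.08  0.75  0.22  1.14 -0.16  1.28  0.35]
```

View pics/m.png

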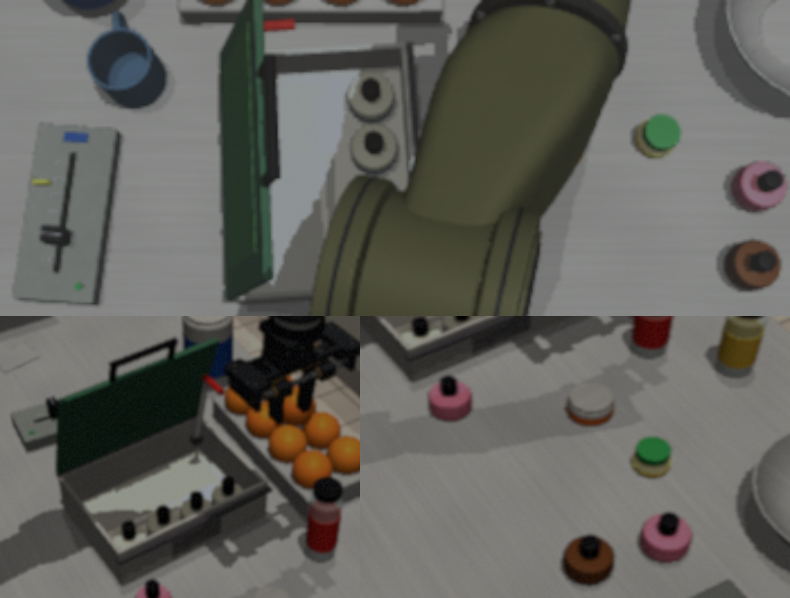

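All four crocks stand upright in a row inside the chest. The lid is still propped, and the tin, jars and mug are where they were. Now the fader.

```bash
python3 -c "
from h import *
st();plan(.535,.0,.44,86.8);plan(.535,.37,.44,86.8)"
```

```text
t 51.6 p [ 0.6901 -0.1638  0.3366] phi 93.7 F [-0.2  0.4  0.5] op 36.0mm ff 0.0 q [ 0.08  0.75  0.22  1.14 -0.16  1.28  0.35]
turn [-0.002 -0.004  0.12 ] n 1 | shift mm [ 154.9 -164.1 -103.4] n 5
turn [-0.002 -0.004  0.12 ] n 1 | shift mm [ 524.3 -184.7 -103.4] n 10
```

```bash
python3 -m jog '[[[0,0,-0.05,0,0,0.06],[0,-0.02,-0.053,0,0,0.06],[0.02,-0.045,0,0,0,0],[0.03,-0.045,0,0,0,0],[0.05,-0.045,0,0,0,0],[0.05,-0.03,0,0,0,0],[0.05,0,0,0,0,0],[0.05,0,0,0,0,0],[0.05,0,0,0,0,0],[0.05,0,0,0,0,0],[0,0,0,0,0,0]]]'
python3 -m jog '[[[0.05,0,0,0,0,0],[0.05,0,0,0,0,0],[0.05,0,0,0,0,0],[0.03,0,0,0,0,0],[0,0,0,0,0,0],[0,0,0,0,0,0]]]' 0.045
python3 -c "
from h import *
st();plan(.53,.37,.22,86.8)"
```

```text
clock: 53.02
tool_pos: [0.5272, 0.1953, 0.4402]
eef_rot: [0.724, 0.69, 0.0, -0.003]
contact_force: [-0.7, -1.4, 0.3]
opening: 0.41
finger_force: 0.0
clock: 53.78
tool_pos: [0.5398, 0.3667, 0.4419]
eef_rot: [0.728, 0.686, 0.0, -0.0]
contact_force: [-0.1, -0.4, 0.5]
opening: 0.513
finger_force: 0.0
t 53.8 p [0.5398 0.3667 0.4419] phi 86.6 F [-0.1 -0.4  0.5] op 45.2mm ff 0.0 q [-0.76  0.59  0.2   1.14 -0.11  1.42 -0.64]
turn [-0.    -0.    -0.004] n 1 | shift mm [  2.7  -9.9 221.9] n 4
```

```bash
python3 -m jog '[[[0.003,-0.005,0.05,0,0,0],[0,-0.005,0.055,0,0,0],[0,0,0.055,0,0,0],[0,0,0.05,0,0,0],[0,0,0,0,0,0],[0,0,0,0,0,0]]]'
python3 - <<'E'
from h import *
st();snap('wrist','w9');cv2.imwrite('pics/w9c.png',cv2.resize(cv2.imread('pics/w9.png')[60:320,120:520],None,fx=2,fy=2,interpolation=cv2.INTER_CUBIC))
print(w2px('w9',[.5029,.3687,.069]),w2px('w9',[.57,.4011,.038]))
E
```

```text
clock: 54.52
tool_pos: [0.5315, 0.372, 0.2347]
eef_rot: [0.728, 0.686, 0.003, -0.0]
contact_force: [-0.6, 0.3, 1.1]
opening: 0.51
finger_force: 0.0
t 54.5 p [0.5315 0.372  0.2347] phi 86.6 F [-0.6  0.3  1.1] op 45.0mm ff 0.0 q [-0.77  0.73  0.16  1.51 -0.14  0.91 -0.62]
[287.67033036 222.15787948] [362.16035522 174.01783399]
```

View pics/w9c.png

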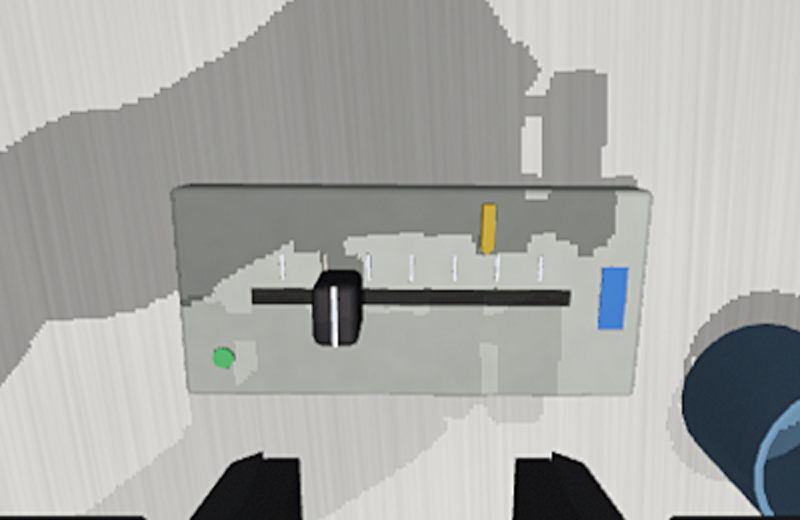

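The grip's white line is at crop (334,316), which is px (287,218). The yellow marker's top is at crop (488,228), px (364,174), and the slot runs from (246,208) to (405,209).

```bash
python3 - <<'E'
from h import *
u=lambda c:((c[0]+.5)/2-.5+120,(c[1]+.5)/2-.5+60)
g=px2w('w9',*u((334,316)),.069);m=px2w('w9',*u((488.5,228)),.038);a=px2w('w9',*u((252,297)),.03);b=px2w('w9',*u((570,298)),.03)
M=R.from_quat(get_state()['eef_rot']).as_matrix();ex=(b-a)/np.linalg.norm(b-a)
print(g,m,a,b,np.linalg.norm(b-a),'ex',ex,'tooly',M[:,1]); print('fader',(g-(a+b)/2)@ex+.06,'mark',(m-(a+b)/2)@ex+.06,'travel',(m-g)@ex,'side',np.cross(ex,m-g)[2])
print('grip off slot',np.cross(ex,g-a)[2]);plan(g[0],g[1],.046,86.8)
E
```

```text
[0.50246273 0.37256596 0.069     ] [0.57165215 0.4012381  0.038     ] [0.46051486 0.37467783 0.03      ] [0.60982513 0.36503839 0.03      ] 0.14962110810785695 ex [ 0.99792251 -0.0644257   0.        ] tooly [ 0.99821972 -0.05949215  0.00425173]
fader 0.027186232622580936 mark 0.09438468332766964 travel 0.0671984507050887 side 0.03307014430723556
grip off slot 0.0005950399357623434
turn [ 0.004 -0.005 -0.004] n 1 | shift mm [ -1.5 -29.2 189.2] n 4
```

```bash
python3 -m jog '[[[-0.001,-0.015,0.04,0,0,0],[0,-0.014,0.05,0,0,0],[0,0,0.05,0,0,0],[0,0,0.03,0,0,0],[0,0,0.018,0,0,0],[0,0,0,0,0,0],[0,0,0,0,0,0]]]'
python3 -m jog '[[[0,0,0,0,0,0],[0,0,0,0,0,0],[0,0,0,0,0,0],[0,0,0,0,0,0]]]' 0.0 10
python3 -c "
from h import *
st()"
```

```text
clock: 55.45
tool_pos: [0.5023, 0.3742, 0.0461]
eef_rot: [0.728, 0.686, 0.002, -0.0]
contact_force: [-0.4, -0.6, 0.4]
opening: 0.51
finger_force: 0.0
clock: 55.95
tool_pos: [0.5012, 0.3736, 0.0447]
eef_rot: [0.728, 0.686, 0.001, -0.001]
contact_force: [0.7, -0.2, 4.2]
opening: 0.225
finger_force: 10.0
t 56.0 p [0.5012 0.3736 0.0447] phi 86.6 F [ 0.7 -0.2  4.2] op 19.8mm ff 10.0 q [-0.77  0.96  0.1   1.7  -0.18  0.49 -0.61]
```

```bash
python3 -m jog '[[[0,0.015,0,0,0,0],[0,0.02,0,0,0,0],[0,0.02,0,0,0,0],[0,0.012,0,0,0,0],[0,0,0,0,0,0],[0,0,0,0,0,0]]]'
python3 - <<'E'
from h import *
st();p=np.array(get_state()['tool_pos']);ex=np.array([.998,-.0625,0]);print('rest',(np.array([.57165,.40124,0])-p)@ex)
s=snap('wrist','w10')
E
```

```text
clock: 56.7
tool_pos: [0.5685, 0.3692, 0.0447]
eef_rot: [0.728, 0.686, 0.001, -0.0]
contact_force: [1.3, -1.6, 5.4]
opening: 0.225
finger_force: 10.0
t 56.7 p [0.5685 0.3692 0.0447] phi 86.6 F [ 1.3 -1.6  5.4] op 19.9mm ff 10.0 q [-0.7   1.01  0.11  1.52 -0.15  0.62 -0.57]
rest 0.0011546187626381766
```

```bash
python3 -m jog '[[[0,0.001,0,0,0,0],[0,0,0,0,0,0],[0,0,0,0,0,0]]]'
python3 -m jog '[[[0,0,0,0,0,0],[0,0,0,0,0,0],[0,0,0,0,0,0],[0,0,0,0,0,0]]]' 0.045
python3 -m jog '[[[0,0,-0.03,0,0,0],[0,0,-0.05,0,0,0],[0,0,-0.05,0,0,0],[0,0,-0.05,0,0,0],[0,0,0,0,0,0],[0,0,0,0,0,0]]]'
python3 - <<'E'
from h import *
st();snap('wrist','w11');cv2.imwrite('pics/w11c.png',cv2.resize(cv2.imread('pics/w11.png')[60:320,120:520],None,fx=2,fy=2,interpolation=cv2.INTER_CUBIC))
E
```

```text
clock: 57.12
tool_pos: [0.5682, 0.3691, 0.0447]
eef_rot: [0.727, 0.686, 0.0, -0.001]
contact_force: [-0.8, -2.9, 6.6]
opening: 0.224
finger_force: 10.0
clock: 57.62
tool_pos: [0.5685, 0.3694, 0.044]
eef_rot: [0.727, 0.686, 0.001, -0.001]
contact_force: [0.4, 0.2, 0.4]
opening: 0.508
finger_force: 0.0
clock: 58.38
tool_pos: [0.5682, 0.3688, 0.2237]
eef_rot: [0.727, 0.686, 0.0, -0.001]
contact_force: [0.5, 0.1, -0.9]
opening: 0.511
finger_force: 0.0
t 58.4 p [0.5682 0.3688 0.2237] phi 86.7 F [ 0.5  0.1 -0.9] op 45.0mm ff 0.0 q [-0.72  0.78  0.15  1.42 -0.13  0.95 -0.59]
```

View pics/w11c.png

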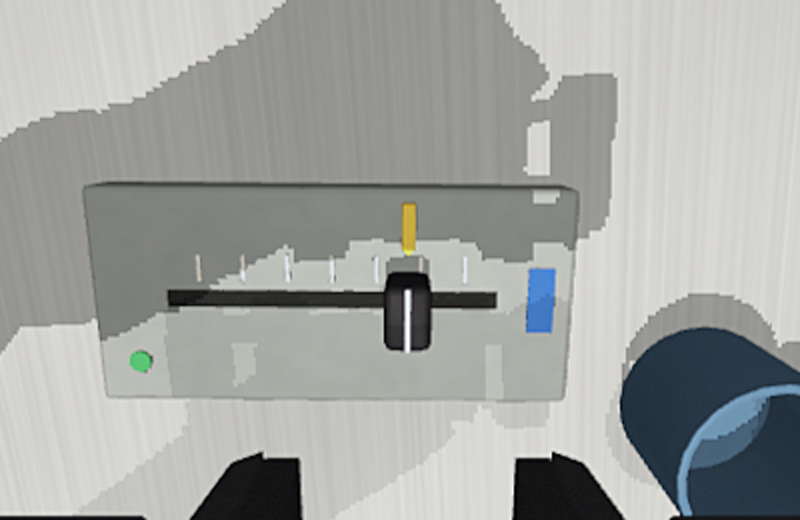

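The grip's line is at crop (407,321) and the marker at (409,228), so they look level. I'll compute the offset and check the chest again.

```bash
python3 - <<'E'
from h import *
u=lambda c:((c[0]+.5)/2-.5+120,(c[1]+.5)/2-.5+60)
g=px2w('w11',*u((407.5,321)),.069);m=px2w('w11',*u((409,228)),.038);print((m-g)@np.array([.998,-.0625,0]))
snap('top','top2');snap('side','side3')
a=cv2.imread('pics/top2.png');b=cv2.imread('pics/side3.png')
cv2.imwrite('pics/m2.png',np.vstack([cv2.resize(a[140:310,150:510],(790,373)),np.hstack([cv2.resize(b[130:310,190:420],(290,226)),cv2.resize(b[220:440,240:500],(500,226))])]))
E
```

```text
0.0005137480756732733
```

View pics/m2.png

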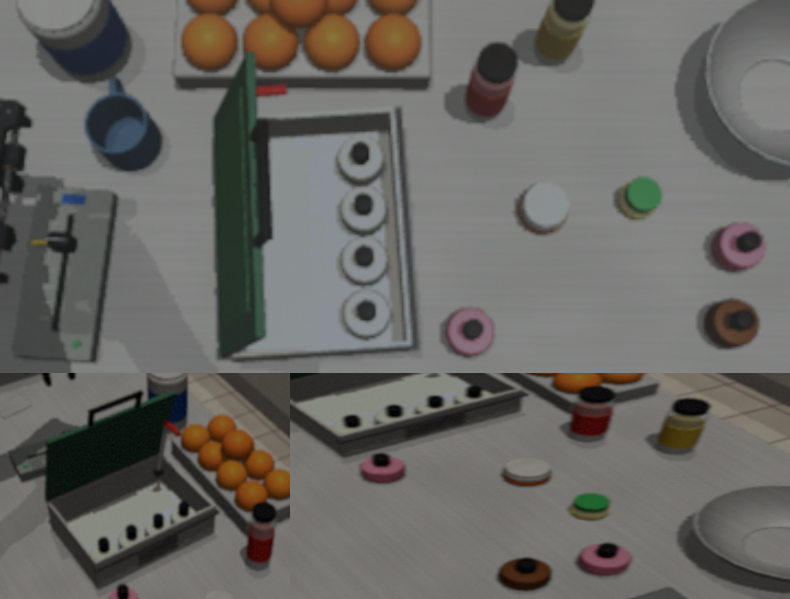

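Lid propped, four crocks upright in the chest, grip 0.5 mm from the marker, bystanders undisturbed. The robot is clear of everything, so I'm handing in.

```bash
python3 -c "
from plant import *
print(finish_job())"
```

```text
the job is handed in; nothing more can be done
None
```

The job is handed in: the lid is propped on the raised stay, all four white crocks stand upright in the chest, the grip measures about 0.5 mm from the yellow marker, and the jars, tin and mug look undisturbed in the last pictures.

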